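# Hold a test coupler on the angled pressure nipple

## Robot

A 7-joint arm with a two-finger parallel gripper is mounted at the origin on the work surface. World frame = base frame: x ahead of the robot, y to its left, z up, the work surface at z = 0. Lengths are in m, angles in rad, forces in N, time in s.
With the tool pointing down it reaches from about 0.35 to 0.9 m from the base axis. Payload 8.1 kg.
Tool frame: the origin (TCP) lies between the finger pads; the fingertips stand 17 mm ahead of it and the grasp point (between the pads) lies 2 mm behind it; z points along the fingers, y is the line along which they close (so a half turn about z gives the same grasp; the last joint's range is limited). The gripper opens to 92 mm and grips with 3 to 60 N. Pads are 19 mm wide; open, the fingers measure 130 mm over their backs; the gripper's body (75 mm by 190 mm) begins 47 mm behind the grasp point.
Start: joints at [-1.265, 0.434, 0.025, 1.573, -0.012, 1.134, -0.075], TCP at [0.248, 0.574, 0.211] pointing down, gripper open.
Joint ranges: [-2.62, 2.62], [-0.44, 2.09], [-1.27, 1.32], [0.08, 2.57], [-1.32, 4.46], [0.12, 2], [-2.74, 2.74]. Speed limits (rad/s): [2.22, 2.22, 3.01, 3.01, 3.14, 3.14, 3.14].

## Interface

Orientations are given as a rotation vector (axis times angle).
In Python, from cell import observe, get_image, calibration, sign_off, look_for, regions_of, landmark_of gives the robot as it stands.
- The arm moves only by the tool jog_arm, never from a script. Its argument "plan" is a list of rows, each an object with "offset": the shift along the tool's x, y, z normalised to -1 to 1, where 1 is 0.15 m, a list of three; "twist": the turn, a rotation vector about the tool's x, y, z normalised to -1 to 1, where 1 is 2 pi rad, a list of three; "fingers": the gripper command: -1 is shut, 1 is fully open, values between are in proportion. In form: [{"offset": [x, y, z], "twist": [ax, ay, az], "fingers": fingers}, ...]. A call has 1 to 20 rows; each row is the pose to reach, as a shift and turn from the pose commanded when the call began, along the tool's axes at that moment, turning the shorter way round; what a row does not reach only later rows make up. A row lasts 1/8 s, in which the tool goes at most 62.5 mm and 10.7 degrees, less where a joint would pass 70% of its speed; a pose out of reach is approached as far as the arm can. A call with a number of a shift or a turn outside -1 to 1 is refused whole. A call with a gripper value outside its range is refused whole. The fingers move at their own pace and stop on an object; "newtons" is the grip in N (left out, the last holds). Time passes only in rows, so rows that repeat a pose let the fingers close. It gives the time, the measured TCP pose, the force, the opening and the grip force at its end, in the units of the state.
- observe(): the state, without advancing time (a new reading comes with each control period).
- get_image(name): name is "side" or "top" or "wrist"; returns the picture (400x640x3 uint8, red, green, blue); there is no depth.
- calibration(name): a dict with "fov_y" (degrees; the focal length in pixels is half the picture's height over the tangent of half this angle, whatever the lens; pixels are square), "cx", "cy" (the principal point, pixels), "position" and "attitude" of the camera in the world. Camera axes: x right, y down, z forward; pixel columns grow to the right and rows downward; lengths in m; the calibration is good to about 2 mm. A picture is of the moment at which its call begins: read the wrist's pose just before it. calibration takes no time and is no camera call; for the wrist camera it gives the pose at the moment of the call.
- sign_off(): hands the job in; it is judged then, once.
Trained networks look in the newest picture that a camera, given by its name, has taken for a name from the list of things; names that differ only in an ending like _2 or _b are one class to them, and where a whole thing is asked for, a point or a joint stands for the part that bears it (a point fixed in the world has none). Each returns a list of dicts, best first, with "conf" (0 to 1); they miss things now and then, are a little off and sometimes report something else, mostly with a low value. They report only what shows in the picture. A call takes as long as a camera call.
- look_for(thing, camera): "box" ([left, top, width, height] as shares, 0 to 1, of the picture: columns of its width, rows of its height, round what is visible of it).
- regions_of(thing, camera): "region" (400x640 bool, what is visible of it) and "box" ([left, top, width, height] as shares, 0 to 1, of the picture: columns of its width, rows of its height, round what is visible of it).
- landmark_of(thing, camera): "at" ([row, column] as shares, 0 to 1, of the picture: columns of its width, rows of its height: a listed point, or the origin of a listed thing).
The state is a dict: "clock": time; "joints": joint angles; "dq": joint speeds; "joint_efforts": joint torques, N m; "position": TCP position; "ee_rot": TCP orientation; "force": force on the tool from outside, world axes, zero at the start; "ft_torque": the same for the moment, N m; "width": opening from 0.0 (shut) to 1.0 (fully open); "gripper_force": force on a finger pad.
Only numpy, scipy, OpenCV 4.12 (cv2) and the standard library are available. Lean on these libraries where they do the work, as an engineer would, in place of code of your own. Each camera call takes 0.05 s, during which the arm holds its last target. There are 200 camera calls.

## Task

Lift the top coupler off the nested pile and press it squarely onto the tilted brass nipple of the pressure test block, past the spring catches until it snaps, and on until the red spring sleeve is pushed all the way down. Finish while still gripping the coupler and holding it down against the spring: do not let go. Leave the other two couplers on their stand and the rest of the bench undisturbed.

Things in the scene. Friction and masses are not known exactly. Their poses are not given: they have to be found in the camera images.
- nipple: The tilted brass nipple, a stem 22 mm in diameter fixed in the test block. z runs along the stem out of its tip, 29 degrees from vertical, roughly towards the robot; y is level. Origin: on the stem's axis at the seat, 90 mm above the table. The tip lies 30 mm along +z; its last 5 mm taper to 15 mm diameter as a lead-in. A 44 mm dark steel head lies below the seat.
- block: The fixed grey pressure test block, 130 x 110 mm, 35 mm tall, origin under its middle (10 mm towards its -x from the exact centre). The nipple leans to its -x; a black display 22 x 100 mm, 110 mm tall, stands at its +x end, 62 mm from the origin.
- sleeve (a joint): Travel in m of the red spring sleeve (37 mm outside diameter) round the stem: 0 = up (its top edge 12 mm along the nipple's z), 0.012 = fully down (top edge at the nipple's origin). Its spring pushes back with 3.5 N at the start and 12 N fully down.
- catch_a (a joint): Travel in m of one of two sprung 10 mm steel balls in the stem's sides (nipple +y), 20 mm along its z: 0 = out (4 mm proud), 0.0045 = in. The coupler's mouth meets them about 24 mm along the nipple's z and pushes them in by about 3 mm (5 to 8 N to push on); they snap out into a groove in the bore when the mouth is about 8 mm along z (sleeve about 4 mm down).
- catch_b (a joint): The same for the other ball, on the nipple's -y side.
- coupler_neck (a point): Middle of the round dark steel neck of the top coupler (aluminium, blue band, black rim, 0.15 to 0.25 kg, round about z, neck up). The neck, 22 mm in diameter and 26 mm tall, stands on the flat shoulder of the 41 mm diameter, 42 mm tall body. This point is on the axis, 13 mm above the shoulder, 13 mm below the top, 55 mm above the mouth; z points out of the neck.
- coupler_mouth (a point): The centre of the open lower end of the top coupler, on its axis; z points up the coupler towards the neck. The bore is 25 mm in diameter and 32 mm deep, so it slips over the 22 mm stem with 1.5 mm all round. Fully home, this point is at the nipple's origin and the two z axes agree.
- middle_coupler_mouth (a point): The centre of the lower end of the second coupler, the same shape, in the pile. The top coupler's mouth rests on its shoulder, 42 mm higher, with its 26 mm neck inside the top one's bore (1.5 mm clearance all round), so lift straight up by more than 26 mm.
- bottom_coupler_mouth (a point): The centre of the lower end of the bottom coupler, which sits over a post on the round black stand (90 mm in diameter, 12 mm thick, fixed); this point is 12 mm above the table.
- screwdriver: A loose screwdriver 160 mm long lying along its x axis; origin under its middle. Bystander.
- mug: A white mug, 76 mm in diameter, 90 mm tall, handle at its +y; origin under its centre. Bystander.
- jar: An amber jar 60 mm in diameter, 90 mm tall; origin under its centre. Bystander.
- slide_box: A blue box 90 x 130 x 35 mm; origin under its centre. Bystander.
- carton: A cardboard box 90 x 120 x 60 mm; origin under its centre. Bystander.
- dish: A clear dish 90 mm in diameter, 18 mm tall; origin under its centre. Bystander.

How it is judged:
On the way, in this order (a step that is already met when the one before it is completed fails the run):
1. the top coupler is gripped and lifted clear of the neck below it (distance between coupler_mouth and middle_coupler_mouth above 0.075 m and contact force between the fingers and coupler above 2 N), for 0.1 s.
2. the gripped coupler is squarely on the nipple and rides over its catches (x of coupler_mouth in the frame of nipple between -0.004 and 0.004 m and y of coupler_mouth in the frame of nipple between -0.004 and 0.004 m and angle between the z axis of coupler_mouth and the z axis of nipple, either way round below 0.1 rad and z of coupler_mouth in the frame of nipple below 0.026 m and contact force between the fingers and coupler above 2 N and value of joint any of catch_a, catch_b above 0.001 m), for 0.03 s.
At the end, for the whole second after the job is handed in: The coupler is still in the fingers (more than 2 N), on the nipple's axis within 4 mm and 0.1 rad, its mouth within 4 mm of the seat, the red sleeve held down more than 8.5 of its 12 mm, and both catches sprung out into the coupler's groove (less than 1.2 mm in) (x of coupler_mouth in the frame of nipple between -0.004 and 0.004 m and y of coupler_mouth in the frame of nipple between -0.004 and 0.004 m and angle between the z axis of coupler_mouth and the z axis of nipple, either way round below 0.1 rad and z of coupler_mouth in the frame of nipple below 0.004 m and value of joint sleeve above 0.0085 m and value of joint each of catch_a, catch_b below 0.0012 m and contact force between the fingers and coupler above 2 N); the arm keeps its last pose, push and grip.
It fails at once if one of the other couplers is moved more than 20 mm (distance of any of middle_coupler_mouth, bottom_coupler_mouth from where it was at the start of the episode above 0.02 m).
It fails at once if a bystander is moved more than 20 mm (distance of any of screwdriver, mug, jar, slide_box, carton, dish from where it was at the start of the episode above 0.02 m).
It also fails if it takes over 38 s, if anything falls off the work surface, if the arm or the gripper's body presses on something with over 40 N, if the wrist force passes 120 N, or if a joint passes its speed limit or range.

## Working session

There is one attempt and no reset: what is moved stays moved. The work goes in short steps, Python scripts to look and compute and a tool call to move; the robot and the scene stay as the last step left them, time stands still between calls to the robot, and variables do not carry over. Pictures are saved under pics/ and viewed, at most 10 in all, crops included, and the job is handed in when it is done.

Besides the shell and the picture viewer there is one more tool, called after "Emit:" as name([rows], argument=value, ...), one row to a line, values as JSON. jog_arm: Moves the arm, as the interface text tells. Scaled input: -1 to 1 covers 0.15 m each way for a shift and 2 pi rad each way for a turn. Its arguments: {"type":"object","properties":{"plan":{"type":"array","items":{"type":"object","properties":{"offset":{"type":"array","items":{"type":"number","minimum":-1,"maximum":1}},"twist":{"type":"array","items":{"type":"number","minimum":-1,"maximum":1}},"fingers":{"type":"number"}}}},"newtons":{"type":"number"}},"required":["plan"]}

```bash
mkdir -p pics
cat > h.py <<'E'
import numpy as np, cv2
from scipy.spatial.transform import Rotation as R
from cell import *
def cam(n):
    c=calibration(n); a=np.array(c["attitude"],float)
    M=R.from_rotvec(a).as_matrix() if a.size==3 else (a if a.shape==(3,3) else R.from_quat(a).as_matrix())
    f=200/np.tan(np.radians(c["fov_y"])/2)
    return np.array(c["position"]),M,f,c["cx"],c["cy"]
def ray(C,row,col):
    p,M,f,cx,cy=C; d=M@np.array([(col-cx)/f,(row-cy)/f,1]); return p,d/np.linalg.norm(d)
def proj(C,X):
    p,M,f,cx,cy=C; q=M.T@(np.array(X)-p); return np.array([cy+f*q[1]/q[2],cx+f*q[0]/q[2]])
def atz(C,row,col,z):
    p,d=ray(C,row,col); return p+d*(z-p[2])/d[2]
def meet(rs):
    A=np.zeros((3,3));b=np.zeros(3)
    for p,d in rs:
        P=np.eye(3)-np.outer(d,d);A+=P;b+=P@p
    X=np.linalg.solve(A,b); return X,[float(np.linalg.norm((np.eye(3)-np.outer(d,d))@(X-p))) for p,d in rs]
def save(n,name): 
    im=get_image(n); cv2.imwrite(f"pics/{name}.png",im[:,:,::-1]); return im
def lm(t,n):
    r=landmark_of(t,n); return [(round(x["at"][0]*400,1),round(x["at"][1]*640,1),round(x["conf"],2)) for x in r[:2]]
E
python3 - <<'E'
from h import *
print(calibration("side"),calibration("top"),observe())
a=save("side","s0");b=save("top","t0");cv2.imwrite("pics/st0.png",np.hstack([a,b])[:,:,::-1])
C={n:cam(n) for n in("side","top")}
for t in ["nipple","block","coupler_neck","coupler_mouth","middle_coupler_mouth","bottom_coupler_mouth","screwdriver","mug","jar","slide_box","carton","dish"]:
    L={n:lm(t,n) for n in C}
    s=""
    if L["side"] and L["top"]: s=meet([ray(C[n],*L[n][0][:2]) for n in C])
    print(t,L,s)
E
```

```text
{'fov_y': 52.07086871364051, 'cx': 318.65610641091337, 'cy': 202.5487579109618, 'position': array([ 0.4263036 , -1.00136389,  0.70782888]), 'attitude': array([-2.07925714,  0.21105741, -0.12250209])} {'fov_y': 50.60429297558085, 'cx': 318.2820417684209, 'cy': 198.22626711181644, 'position': array([ 0.49529454, -0.00578367,  1.57061264]), 'attitude': array([-2.16660906,  2.18867798, -0.06398956])} {'clock': 0.0, 'joints': array([-1.26457502,  0.43519986,  0.02500923,  1.57410334, -0.01162327,
        1.13399113, -0.07512745]), 'dq': array([-0.00015091, -0.00052934, -0.00170232, -0.00060319, -0.00168914,
        0.00087828,  0.00043818]), 'joint_efforts': array([ 4.50824182e-04, -6.67833924e+01,  9.85170454e-01, -3.14460254e+01,
       -6.06646598e-02,  4.27353778e-02,  1.41910205e-04]), 'position': array([0.24830896, 0.5729732 , 0.21065735]), 'ee_rot': array([-6.37890497e-01, -3.07596305e+00,  2.42746073e-03]), 'force': array([-0.06816599,  0.11684183, -0.05104063]), 'ft_torque': array([-0.0267681 , -0.01465842,  0.00300155]), 'gripper_force': 0.0, 'width': 1.0022866843702465}
nipple 
[... 1251 characters left out ...]
1974176403])
jar {'side': [(194.2, 332.3, 0.71)], 'top': [(162.8, 242.3, 0.5)]} (array([ 0.74744597,  0.30364858, -0.01935401]), [0.0018247865968950407, 0.0018247865968950639])
slide_box {'side': [(289.2, 387.4, 0.92)], 'top': [(155.7, 389.5, 0.98)]} (array([ 0.76322242, -0.25184505, -0.00259316]), [0.0036965468707154388, 0.0036965468707152904])
carton {'side': [(378.4, 298.0, 0.88)], 'top': [(226.7, 447.6, 0.82)]} (array([ 0.49680534, -0.46234486, -0.00746103]), [0.002601397081531225, 0.0026013970815314176])
dish {'side': [(231.9, 354.3, 0.66), (245.3, 322.4, 0.34)], 'top': [(164.3, 315.5, 0.61)]} (array([ 0.74402545,  0.02365388, -0.00558938]), [0.005976262252827615, 0.005976262252827569])
```

View pics/s0.png

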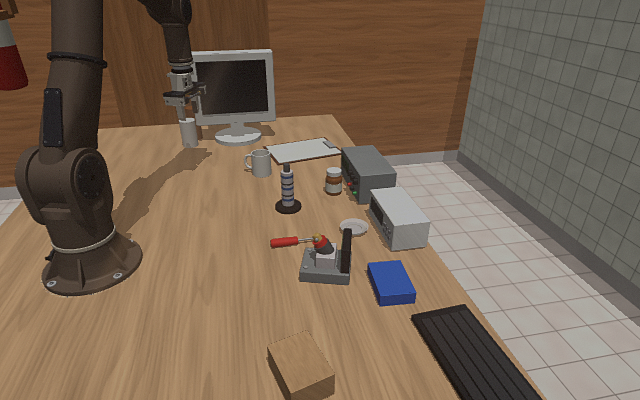

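View pics/t0.png

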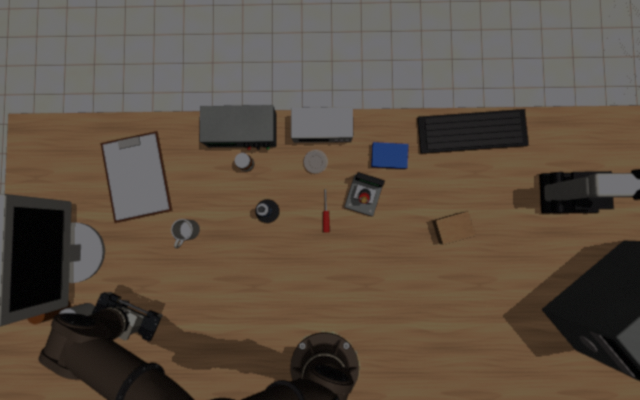

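The side view shows the coupler pile at about (190,287) and the nipple at about (242,322). In the top view they are at (210,265) and (197,365), with the block's display on the far side. I'm moving above the pile, keeping the current yaw because it nearly matches the nipple's y axis.

Emit:
jog_arm([
  {"offset":[-0.32,-0.16,-0.2],"twist":[0,0,0],"fingers":1},
  {"offset":[-0.64,-0.32,-0.4],"twist":[0,0,0],"fingers":1},
  {"offset":[-0.96,-0.48,-0.6],"twist":[0,0,0],"fingers":1},
  {"offset":[-0.96,-0.48,-0.6],"twist":[0,0,0],"fingers":1},
])

```text
clock: 1.8
position: [0.3568, 0.4472, 0.3046]
ee_rot: [0.649, 3.07, 0.006]
force: [0.3, 1.0, 0.0]
width: 0.998
gripper_force: 0.0
```

Emit:
jog_arm([
  {"offset":[-0.32,-0.16,0],"twist":[0,0,0],"fingers":1},
  {"offset":[-0.64,-0.32,0],"twist":[0,0,0],"fingers":1},
  {"offset":[-0.96,-0.48,0],"twist":[0,0,0],"fingers":1},
  {"offset":[-0.96,-0.48,0],"twist":[0,0,0],"fingers":1},
])

```text
clock: 2.3
position: [0.4581, 0.3231, 0.3011]
ee_rot: [0.648, 3.073, -0.002]
force: [-0.4, 0.4, 0.7]
width: 1.004
gripper_force: 0.0
```

Emit:
jog_arm([
  {"offset":[-0.32,-0.16,0],"twist":[0,0,0],"fingers":1},
  {"offset":[-0.64,-0.32,0],"twist":[0,0,0],"fingers":1},
  {"offset":[-0.96,-0.48,0],"twist":[0,0,0],"fingers":1},
  {"offset":[-0.96,-0.48,0],"twist":[0,0,0],"fingers":1},
  {"offset":[-0.96,-0.48,0],"twist":[0,0,0],"fingers":1},
])

```text
clock: 2.92
position: [0.5581, 0.2055, 0.3009]
ee_rot: [-0.635, -3.075, -0.001]
force: [-0.2, 0.3, -0.2]
width: 1.0
gripper_force: 0.0
```

Run:
```python
from h import *
o=observe();print(o["clock"],o["joints"],o["position"],o["ee_rot"])
C=cam("wrist");save("wrist","w1")
T=R.from_rotvec(o["ee_rot"]).as_matrix();print("cam in tool",T.T@(C[0]-o["position"]),T.T@C[1])
for t,z in [("coupler_neck",.151),("coupler_mouth",.096),("nipple",.09)]:
    for l in lm(t,"wrist"): print(t,l,atz(C,l[0],l[1],z))
r=regions_of("coupler_neck","wrist")
for x in r[:2]: print(x["conf"],x["box"]);
```

```text
2.925 [-0.60540356  0.32702895  0.22723816  1.52402437 -0.07643102  1.3000027
  0.79433579] [0.55809287 0.20549622 0.30086794] [-6.34900635e-01 -3.07534622e+00 -8.12638426e-04]
cam in tool [ 0.0744803 -0.0007705 -0.1737759] [[-2.60294268e-04 -9.60331564e-01 -2.78860572e-01]
 [ 9.99999600e-01 -4.88708905e-04  7.49580414e-04]
 [-8.56127376e-04 -2.78860265e-01  9.60331307e-01]]
coupler_neck (186.0, 316.6, 0.91) [0.56426853 0.20342557 0.151     ]
coupler_mouth (176.1, 318.7, 0.72) [0.56639852 0.20557774 0.096     ]
0.66 [0.4713, 0.3905, 0.0484, 0.0305]
0.63 [0.4673, 0.4002, 0.0602, 0.101]
```

View pics/w1.png

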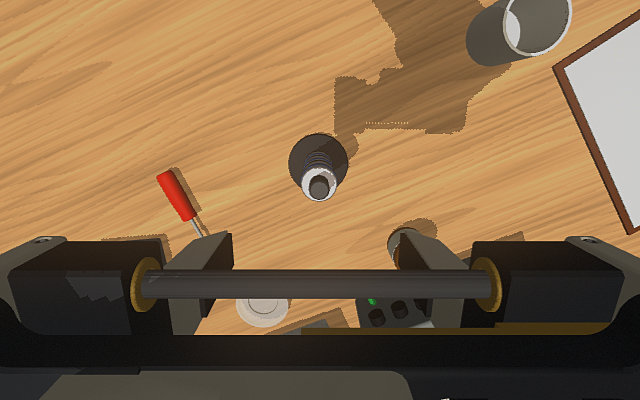

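The wrist view shows the neck top at (187,318) and the black stand below it, with nothing in the fingers' way. I'll descend until the tips are about 2 mm above the shoulder, then grip.

Emit:
jog_arm([
  {"offset":[-0.045,0.012,0.25],"twist":[0,0,0],"fingers":1},
  {"offset":[-0.045,0.012,0.5],"twist":[0,0,0],"fingers":1},
  {"offset":[-0.045,0.012,0.75],"twist":[0,0,0],"fingers":1},
  {"offset":[-0.045,0.012,0.88],"twist":[0,0,0],"fingers":1},
  {"offset":[-0.045,0.012,0.95],"twist":[0,0,0],"fingers":1},
  {"offset":[-0.045,0.012,0.95],"twist":[0,0,0],"fingers":0},
  {"offset":[-0.045,0.012,0.95],"twist":[0,0,0],"fingers":-0.3},
  {"offset":[-0.045,0.012,0.95],"twist":[0,0,0],"fingers":-0.5},
  {"offset":[-0.045,0.012,0.95],"twist":[0,0,0],"fingers":-0.7},
  {"offset":[-0.045,0.012,0.95],"twist":[0,0,0],"fingers":-1},
  {"offset":[-0.045,0.012,0.95],"twist":[0,0,0],"fingers":-1},
  {"offset":[-0.045,0.012,0.95],"twist":[0,0,0],"fingers":-1},
], newtons=40)

```text
clock: 4.68
position: [0.5659, 0.2025, 0.1589]
ee_rot: [0.638, 3.076, 0.0]
force: [-0.6, -0.4, 0.2]
width: 0.289
gripper_force: 0.0
```

Run:
```python
from h import *
o=observe();print(o["clock"],o["position"],o["ee_rot"],o["force"],o["width"]*92,o["gripper_force"])
C=cam("wrist");w=save("wrist","w2");s=get_image("side")
cv2.imwrite("pics/c2.png",np.hstack([w[100:400,120:520],cv2.resize(s[130:220,240:340],(400,300)) ])[:,:,::-1])
```

```text
4.675 [0.56589205 0.20251576 0.15893702] [6.37790052e-01 3.07614478e+00 3.78720466e-05] [-0.61135958 -0.39744103  0.22888117] 26.626280082306813 0.0
```

View pics/c2.png

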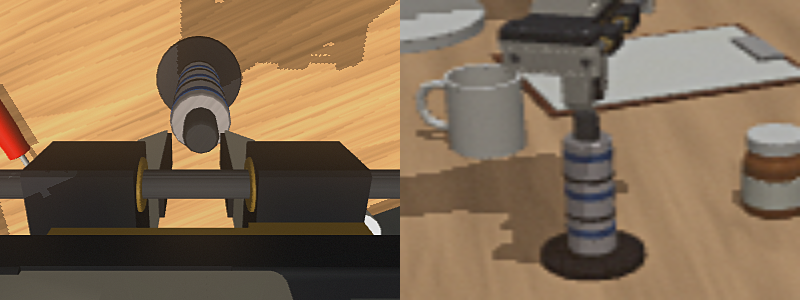

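The fingers are still closing, with 26 mm left. The neck top is at about (228,322) in the wrist picture, so I'll check its offset along tool x before closing further.

Run:
```python
from h import *
o=observe();C=cam("wrist");T=R.from_rotvec(o["ee_rot"]).as_matrix();print(C[2:])
X=atz(C,228,322,.164);print(X,T.T@(X-o["position"]))
for rc in [(228,322),(224,322)]:print(T.T@(atz(C,*rc,.164)-o["position"]))
get_image("wrist");l=lm("coupler_neck","wrist");print(l,T.T@(atz(C,l[0][0],l[0][1],.151)-o["position"]))
```

```text
(np.float64(312.58427871598815), 315.63900303750984, 197.5109449485306)
[0.56055541 0.20814119 0.164     ] [ 0.00712891  0.00303982 -0.00509357]
[ 0.00712891  0.00303982 -0.00509357]
[ 0.00959868  0.00302642 -0.00509357]
[(231.0, 319.5, 0.88)] [-6.81607852e-05  1.78275486e-03  7.90643235e-03]
```

Emit:
jog_arm([
  {"offset":[0.007,0.014,0],"twist":[0,0,0],"fingers":-0.5},
  {"offset":[0.007,0.014,0],"twist":[0,0,0],"fingers":-0.7},
  {"offset":[0.007,0.014,0],"twist":[0,0,0],"fingers":-1},
  {"offset":[0.007,0.014,0],"twist":[0,0,0],"fingers":-1},
  {"offset":[0.007,0.014,0],"twist":[0,0,0],"fingers":-1},
  {"offset":[0.007,0.014,0],"twist":[0,0,0],"fingers":-1},
], newtons=45)

```text
clock: 5.62
position: [0.5658, 0.2048, 0.159]
ee_rot: [0.638, 3.076, 0.0]
force: [0.1, 0.1, -0.2]
width: 0.006
gripper_force: 0.0
```

Emit:
jog_arm([
  {"offset":[0,0,-0.1],"twist":[0,0,0],"fingers":-1},
  {"offset":[0,0,-0.2],"twist":[0,0,0],"fingers":-1},
  {"offset":[0,0,-0.35],"twist":[0,0,0],"fingers":-1},
  {"offset":[0,0,-0.6],"twist":[0,0,0],"fingers":-1},
  {"offset":[0,0,-0.85],"twist":[0,0,0],"fingers":-1},
  {"offset":[0,0,-0.85],"twist":[0,0,0],"fingers":-1},
  {"offset":[0,0,-0.85],"twist":[0,0,0],"fingers":-1},
])

```text
clock: 6.5
position: [0.5656, 0.2048, 0.2868]
ee_rot: [0.638, 3.076, 0.001]
force: [-0.7, 0.5, 0.2]
width: 0.004
gripper_force: 0.0
```

Run:
```python
from h import *
o=observe();T=R.from_rotvec(o["ee_rot"]).as_matrix();print(o["clock"],o["position"],o["ee_rot"],o["force"],o["width"]*92,o["gripper_force"])
C=cam("wrist");w=save("wrist","w3")
for t in ["coupler_neck","coupler_mouth","nipple","middle_coupler_mouth"]: print(t,lm(t,"wrist"))
b=save("top","t3");S=save("side","s3");Cs=cam("side");Ct=cam("top")
for t in ["nipple","block","coupler_mouth","coupler_neck","sleeve"]:
  print(t,[lm(t,n) for n in("side","top")])
for t in ["nipple","block","sleeve"]:
  for n in ("side","top"):
    for r in regions_of(t,n)[:1]:
      ys,xs=np.nonzero(r["region"]);print(t,n,r["conf"],xs.min(),xs.max(),ys.min(),ys.max(),xs.mean(),ys.mean())
      if t=="block": print(cv2.minAreaRect(np.c_[xs,ys].astype(np.float32)))
cv2.imwrite("pics/c3.png",np.hstack([cv2.resize(b[165:225,330:400],(400,343),interpolation=2),cv2.resize(S[215:295,280:373],(400,343),interpolation=2)])[:,:,::-1])
```

```text
6.5 [0.56561107 0.20482201 0.28678974] [6.37699392e-01 3.07587470e+00 6.33337052e-04] [-0.70803685  0.51599859  0.18045749] 0.3884646224650805 0.0
coupler_neck [(183.2, 317.1, 0.6)]
coupler_mouth [(173.9, 318.5, 0.56)]
nipple [(299.5, 92.4, 0.78)]
middle_coupler_mouth [(26.0, 499.8, 0.55), (164.4, 312.4, 0.44)]
nipple [[(239.5, 319.3, 0.68)], [(197.6, 365.1, 0.54)]]
block [[(274.7, 320.4, 0.7)], [(197.2, 362.0, 0.78)]]
coupler_mouth [[(180.4, 291.0, 0.65)], []]
coupler_neck [[(166.1, 286.9, 0.67)], [(161.9, 242.1, 0.42)]]Traceback (most recent call last):
  File "<stdin>", line 7, in <module>
  File "h.py", line 23, in lm
    r=landmark_of(t,n); return [(round(x["at"][0]*400,1),round(x["at"][1]*640,1),round(x["conf"],2)) for x in r[:2]]
ValueError: it knows: block, bottom_coupler_mouth, carton, coupler_mouth, coupler_neck, dish, jar, middle_coupler_mouth, mug, nipple, screwdriver, slide_box
```

Run:
```python
import cv2,numpy as np
w=cv2.imread("pics/w3.png");s=cv2.imread("pics/s3.png")
cv2.imwrite("pics/c3.png",np.hstack([w[100:400,120:520],cv2.resize(s[130:220,240:340],(400,300),interpolation=2)]))
```

```text
(no output)
```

View pics/c3.png

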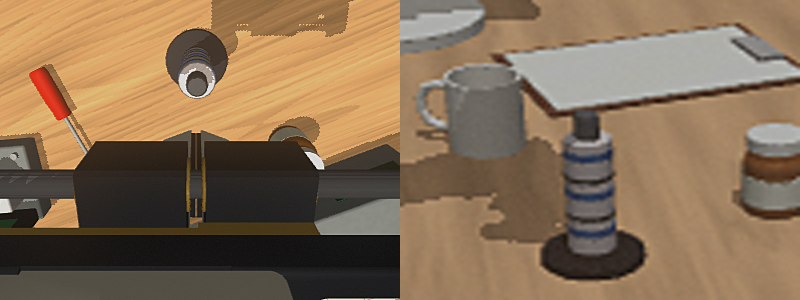

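The fingers shut on nothing and the pile hasn't moved. I'll measure the neck top in all three wrist pictures to find the error.

Run:
```python
import cv2,numpy as np
o=[]
for n,(r,c) in {"w1":(187,319),"w2":(230,321),"w3":(183,318)}.items():
    w=cv2.imread(f"pics/{n}.png")[r-32:r+32,c-22:c+22];o.append(cv2.resize(w,None,fx=6,fy=6,interpolation=cv2.INTER_NEAREST))
cv2.imwrite("pics/z3.png",np.hstack(o))
```

```text
(no output)
```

View pics/z3.png

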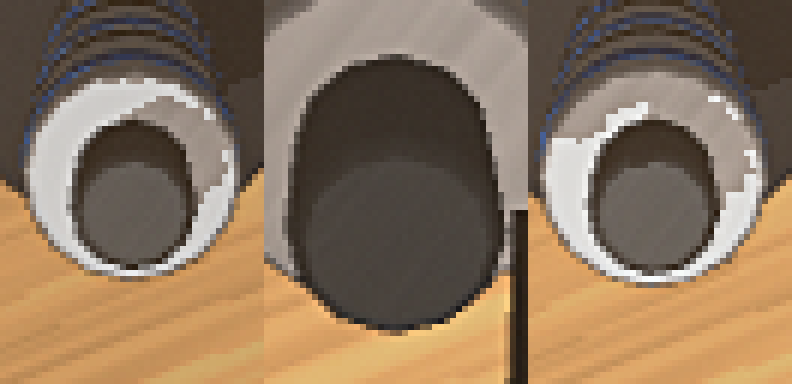

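Run:
```python
from h import *
o=observe();T=R.from_rotvec(o["ee_rot"]).as_matrix();out=[]
for n,f in(("side","s3"),("wrist","w3")):
    C=cam(n);im=cv2.imread(f"pics/{f}.png");P=[proj(C,o["position"]+T@np.array([0,0,z])) for z in(-.02,0,.017)];print(n,P)
    r,c=P[1].astype(int);k=30;r=min(r,400-k)
    z=cv2.resize(im[r-k:r+k,c-k:c+k],(390,390),interpolation=cv2.INTER_NEAREST)
    for p,col in zip(P,[(255,0,0),(0,255,0),(0,0,255)]):cv2.circle(z,(int((p[1]-c+k)*6.5),int((p[0]-r+k)*6.5)),4,col,-1)
    out.append(z)
cv2.imwrite("pics/z4.png",np.hstack(out))
```

```text
side [array([121.07688652, 284.09280857]), array([127.36622144, 284.36565255]), array([132.63508628, 284.59422649])]
wrist [array([250.64935116, 316.84250147]), array([235.91954058, 316.6907533 ]), array([225.58039056, 316.58423822])]
```

View pics/z4.png

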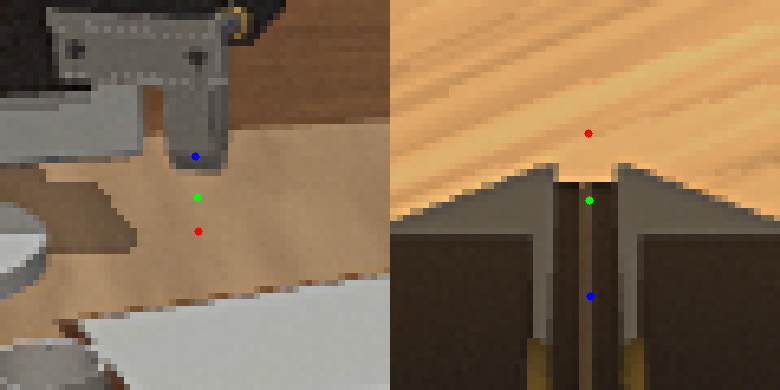

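In the side view the fingertips end about 13 mm behind the reported TCP instead of 17 mm ahead of it. The wrist view agrees, so the fingers closed above the neck. I'm descending about 30 mm further than planned.

Emit:
jog_arm([
  {"offset":[0,0,0],"twist":[0,0,0],"fingers":1},
  {"offset":[0,0,0],"twist":[0,0,0],"fingers":1},
  {"offset":[0,0,0.2],"twist":[0,0,0],"fingers":1},
  {"offset":[0,0,0.4],"twist":[0,0,0],"fingers":1},
  {"offset":[0,0,0.65],"twist":[0,0,0],"fingers":1},
  {"offset":[0,0,0.8],"twist":[0,0,0],"fingers":1},
  {"offset":[0,0,0.92],"twist":[0,0,0],"fingers":0.5},
  {"offset":[0,0,1],"twist":[0,0,0],"fingers":0},
  {"offset":[0,0,1],"twist":[0,0,0],"fingers":-0.3},
  {"offset":[0,0,1],"twist":[0,0,0],"fingers":-0.3},
], newtons=45)

```text
clock: 8.5
position: [0.5662, 0.205, 0.1372]
ee_rot: [0.638, 3.075, 0.001]
force: [0.0, -0.2, -0.2]
width: 0.473
gripper_force: 0.0
```

Emit:
jog_arm([
  {"offset":[0,0,0.04],"twist":[0,0,0],"fingers":-0.4},
  {"offset":[0,0,0.04],"twist":[0,0,0],"fingers":-0.6},
  {"offset":[0,0,0.04],"twist":[0,0,0],"fingers":-1},
  {"offset":[0,0,0.04],"twist":[0,0,0],"fingers":-1},
  {"offset":[0,0,0.04],"twist":[0,0,0],"fingers":-1},
  {"offset":[0,0,0.04],"twist":[0,0,0],"fingers":-1},
])

```text
clock: 9.25
position: [0.5657, 0.2048, 0.1304]
ee_rot: [-0.638, -3.076, 0.0]
force: [0.7, 0.5, -1.5]
width: 0.226
gripper_force: 45.0
```

Gripped at about 21 mm opening and 45 N. Lifting straight up, then moving beside the nipple for a close look.

Emit:
jog_arm([
  {"offset":[0,0,-0.08],"twist":[0,0,0],"fingers":-1},
  {"offset":[0,0,-0.2],"twist":[0,0,0],"fingers":-1},
  {"offset":[0,0,-0.4],"twist":[0,0,0],"fingers":-1},
  {"offset":[0,0,-0.65],"twist":[0,0,0],"fingers":-1},
  {"offset":[0,0,-0.9],"twist":[0,0,0],"fingers":-1},
  {"offset":[0,0,-0.95],"twist":[0,0,0],"fingers":-1},
  {"offset":[0,0,-0.95],"twist":[0,0,0],"fingers":-1},
], newtons=55)

```text
clock: 10.12
position: [0.5657, 0.2049, 0.2731]
ee_rot: [0.638, 3.076, 0.001]
force: [-0.8, -0.4, -3.3]
width: 0.221
gripper_force: 55.0
```

Emit:
jog_arm([
  {"offset":[-0.1,-0.17,0],"twist":[0,0,0],"fingers":-1},
  {"offset":[-0.22,-0.37,0],"twist":[0,0,0],"fingers":-1},
  {"offset":[-0.35,-0.6,0],"twist":[0,0,0],"fingers":-1},
  {"offset":[-0.47,-0.795,0],"twist":[0,0,0],"fingers":-1},
  {"offset":[-0.47,-0.795,0],"twist":[0,0,0],"fingers":-1},
])

```text
clock: 10.75
position: [0.5825, 0.0632, 0.2714]
ee_rot: [-0.646, -3.073, 0.004]
force: [-0.8, 0.7, -3.0]
width: 0.221
gripper_force: 55.0
```

Emit:
jog_arm([
  {"offset":[-0.1,-0.17,0],"twist":[0,0,0],"fingers":-1},
  {"offset":[-0.22,-0.37,0],"twist":[0,0,0],"fingers":-1},
  {"offset":[-0.35,-0.6,0],"twist":[0,0,0],"fingers":-1},
  {"offset":[-0.47,-0.795,0],"twist":[0,0,0],"fingers":-1},
  {"offset":[-0.47,-0.795,0],"twist":[0,0,0],"fingers":-1},
  {"offset":[-0.47,-0.795,0],"twist":[0,0,0],"fingers":-1},
])

```text
clock: 11.5
position: [0.5999, -0.0686, 0.2718]
ee_rot: [-0.636, -3.074, -0.001]
force: [-0.5, 0.6, -2.5]
width: 0.221
gripper_force: 55.0
```

Run:
```python
from h import *
o=observe();T=R.from_rotvec(o["ee_rot"]).as_matrix();print(o["clock"],o["joints"],o["position"],o["ee_rot"],o["force"],o["width"]*92,o["gripper_force"])
w=save("wrist","w5");C={"wrist":cam("wrist")}
L={"wrist":[lm(t,"wrist") for t in("nipple","block","coupler_mouth","coupler_neck")]};print(L)
for t in ("coupler_mouth","coupler_neck"): 
    pass
for n in("side","top"):
    save(n,n+"5");C[n]=cam(n);print(n,lm("nipple",n),lm("block",n),lm("coupler_mouth",n),lm("coupler_neck",n))
l=L["wrist"][0][0];print("nip z.09",atz(C["wrist"],l[0],l[1],.09))
for t in ["block","sleeve","nipple"]:
    for r in regions_of(t,"wrist")[:1]:
      ys,xs=np.nonzero(r["region"]);print(t,r["conf"],xs.min(),xs.max(),ys.min(),ys.max(),xs.mean(),ys.mean())
r0=150
cv2.imwrite("pics/z5.png",cv2.resize(w[130:330,60:360],(800,533),interpolation=cv2.INTER_NEAREST)[:,:,::-1])
```

```text
11.5 [-0.203438    0.36334198  0.32471431  1.55498047 -0.12076227  1.24499268
  1.30336703] [ 0.59989173 -0.06859701  0.27175416] [-6.35856182e-01 -3.07444830e+00 -8.48559138e-04] [-0.50915179  0.60126619 -2.47494414] 20.353805551466778 54.995638348627836
{'wrist': [[(205.4, 259.7, 0.69)], [(188.6, 267.5, 0.84)], [], [(252.2, 315.9, 0.87)]]}
side [(244.2, 322.8, 0.61), (376.0, 301.1, 0.53)] [(270.3, 319.5, 0.92)] [(181.3, 313.7, 0.65)] [(160.7, 312.4, 0.7)]
top [] [(157.6, 388.3, 0.35)] [] [(230.4, 188.7, 0.36)]
nip z.09 [ 0.60856697 -0.14501802  0.09      ]
block 0.97 219 307 150 241 261.5810922290051 191.2375845570038
sleeve 0.77 242 273 188 219 259.72599531615924 205.78454332552693
nipple 0.96 241 279 188 226 260.02968617472436 206.60474978795588
```

View pics/w5.png

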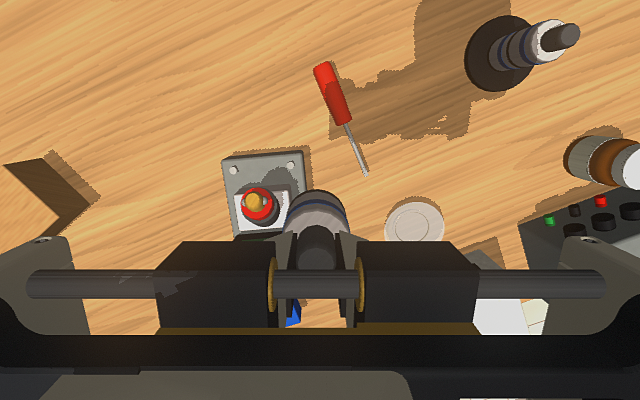

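The wrist view shows the block's near face edge running from about (158,222) to (147,307). The brass tip is near (201,255), inside the red sleeve at (206,260), and the held coupler is straight at about (215,318). I'll compute the block's yaw and the nipple's pose from these.

Run:
```python
from h import *
o=observe();T=R.from_rotvec(o["ee_rot"]).as_matrix()
C=cam("wrist");get_image("wrist")
m=regions_of("block","wrist")[0]["region"]
cols=np.arange(228,300);top=np.array([np.nonzero(m[:,c])[0].min() for c in cols])
p=np.polyfit(cols,top,1);k=abs(top-np.polyval(p,cols))<1.5;p=np.polyfit(cols[k],top[k],1)
rows=np.arange(165,232);lf=np.array([np.nonzero(m[r])[0].min() for r in rows])
q=np.polyfit(rows,lf,1);k=abs(lf-np.polyval(q,rows))<1.5;q=np.polyfit(rows[k],lf[k],1)
A=atz(C,np.polyval(p,228),228,.03);B=atz(C,np.polyval(p,300),300,.03)
D=atz(C,165,np.polyval(q,165),.035);E=atz(C,230,np.polyval(q,230),.035)
v=A-B;print("y edge heading-90",np.degrees(np.arctan2(v[1],v[0]))-90, "x edge",np.degrees(np.arctan2(*(E-D)[1::-1])))
# tip of brass vs sleeve centre
w=get_image("wrist").astype(int);h=cv2.cvtColor(w.astype(np.uint8),cv2.COLOR_RGB2HSV)
s=regions_of("sleeve","wrist")[0]["region"];n=regions_of("nipple","wrist")[0]["region"]
br=n&(h[...,0]>12)&(h[...,0]<35)&(h[...,1]>90);br=cv2.morphologyEx(br.astype(np.uint8),cv2.MORPH_OPEN,np.ones((3,3)))
ys,xs=np.nonzero(br);print("brass",xs.min(),xs.max(),ys.min(),ys.max(),xs.mean(),ys.mean())
for yaw in(-10,-15,-20,-25):
    ps=np.radians(yaw);nz=np.array([-np.sin(np.radians(29))*np.cos(ps),-np.sin(np.radians(29))*np.sin(ps),np.cos(np.radians(29))])
    N=np.array([.6086,-.145,.09]); print(yaw,"origin",proj(C,N),"tip",proj(C,N+.03*nz),"sl top",proj(C,N+.012*nz))
for x in(-.002,0,.002):
  print("neck top at",proj(C,o["position"]+T@[x,0,-.034]),"mouth",proj(C,o["position"]+T@[x,0,.034]))
cv2.imwrite("pics/z5.png",np.hstack([cv2.resize(w[140:245,215:285],(400,600),interpolation=0),cv2.resize(w[185:285,285:352],(400,600),interpolation=0)])[:,:,::-1])
```

```text
y edge heading-90 -198.19292187277165 x edge -17.973077267556427
brass 246 264 190 209 254.97359735973598 199.79207920792078
-10 origin [204.19666202 261.27983599] tip [199.07716938 253.63624551] sl top [202.24777451 258.37007537]
-15 origin [204.19666202 261.27983599] tip [198.86727071 254.75469688] sl top [202.16811124 258.79614221]
-20 origin [204.19666202 261.27983599] tip [198.7526023  255.89362786] sl top [202.1245968  259.22978968]
-25 origin [204.19666202 261.27983599] tip [198.73409695 257.04407189] sl top [202.11757103 259.66767415]
neck top at [266.73462284 316.9166729 ] mouth [219.42819195 316.45188124]
neck top at [263.11046036 316.92038806] mouth [216.75852451 316.45331842]
neck top at [259.4601215  316.92413005] mouth [214.07530488 316.4547629 ][ WARN:0@1.374] global loadsave.cpp:1063 imwrite_ Unsupported depth image for selected encoder is fallbacked to CV_8U.
```

View pics/z5.png

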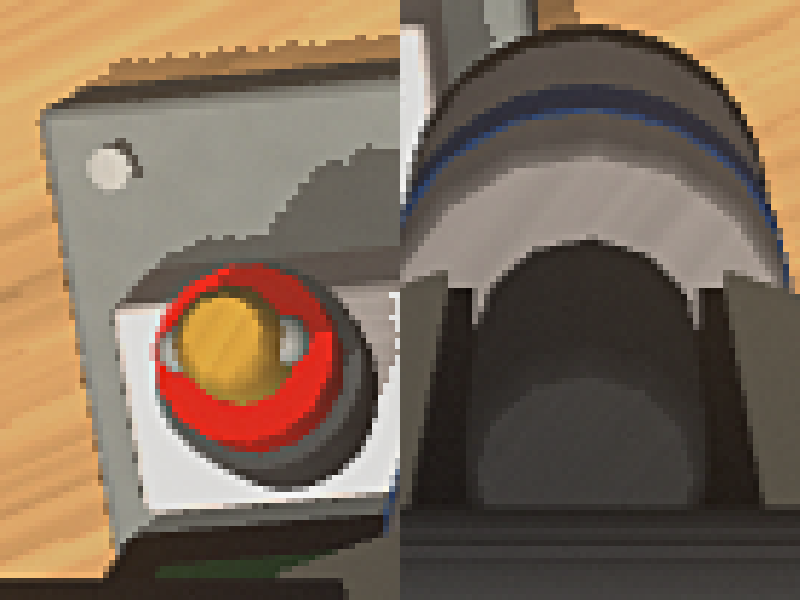

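```bash
cat > fit.py <<'E'
from h import *
from scipy.optimize import least_squares
def frame(yaw):
    a,p=np.radians(29),np.radians(yaw);z=np.array([-np.sin(a)*np.cos(p),-np.sin(a)*np.sin(p),np.cos(a)]);y=np.array([-np.sin(p),np.cos(p),0]);return np.cross(y,z),y,z
X,Y,Z=frame(-18.1)
C=cam("wrist");t=np.linspace(0,2*np.pi,180)
def circ(N,r,z):return np.array([proj(C,N+z*Z+r*(np.cos(a)*X+np.sin(a)*Y)) for a in t])
def feats(xy):
    N=np.array([xy[0],xy[1],.09]);s=circ(N,.0185,.012);b=np.vstack([circ(N,.011,.025),circ(N,.0075,.03)])
    bl=[proj(C,N+.02*Z+e*.015*Y)[1] for e in(1,-1)]
    return np.array([s[:,1].min(),s[:,0].min(),b[:,1].min(),b[:,0].min(),min(bl),max(bl)])
meas=np.array([242.1,185.9,246.1,190.8,243.0,268.9])
r=least_squares(lambda v:feats(v)-meas,[.6086,-.145],x_scale=.01,diff_step=1e-3)
print("N",r.x,"resid px",r.fun.round(2))
N=np.array([*r.x,.09])
get_image("wrist");l=lm("nipple","wrist");print(l,[atz(C,*q[:2],.09) for q in l])
for n in("side","top"):
    Cc=cam(n);get_image(n);l=lm("nipple",n);print(n,l,[atz(Cc,*q[:2],.09) for q in l[:1]], "pred",proj(Cc,N))
o=observe();T=R.from_rotvec(o["ee_rot"])
# target tool: z=-Z, y along +-Y nearest
ty=Y if T.as_matrix()[:,1]@Y>0 else -Y
G=np.c_[np.cross(ty,-Z),ty,-Z]
rel=(T.inv()*R.from_matrix(G)).as_rotvec();print("twist",rel,rel/2/np.pi,"deg",np.degrees(rel))
for d in(.06,.0):
    P=N+Z*(d+.034);dp=T.inv().apply(P-o["position"]);print("dist",d,"TCP",P,"offset",dp,dp/.15)
print(o["position"],o["clock"])
E
python3 fit.py
```

```text
N [ 0.6079724  -0.14622165] resid px [-0.06  0.71 -0.6  -0.67  0.17  0.5 ]
[(204.1, 259.6, 0.9)] [array([ 0.60769333, -0.14676256,  0.09      ])]
side [(243.2, 320.2, 0.6), (270.7, 320.7, 0.51)] [array([ 0.60544956, -0.14675258,  0.09      ])] pred [242.97079473 321.10755649]
top [(210.7, 264.3, 0.71)] [array([0.56134031, 0.20414838, 0.09      ])] pred [196.38068603 364.069793  ]
twist [-0.02347901 -0.50578895 -0.0910471 ] [-0.0037368  -0.08049881 -0.0144906 ] deg [ -1.34524798 -28.97957217  -5.21661475]
dist 0.06 TCP [ 0.5646554  -0.13206347  0.17221425] offset [ 0.00804036 -0.07109802  0.10071405] [ 0.05360237 -0.47398679  0.67142703]
dist 0.0 TCP [ 0.59230455 -0.1411006   0.11973707] offset [-0.02092322 -0.06839929  0.15319098] [-0.13948812 -0.45599523  1.02127323]
[ 0.60030217 -0.07003128  0.27293273] 12.95
```

The nipple is at (0.608, -0.146) with yaw -18.1°, and the side and wrist views agree. Moving to the pre-insertion pose, mouth 60 mm above the seat and aligned with the axis.

Emit:
jog_arm([
  {"offset":[0,-0.15,0],"twist":[-0.001,-0.022,-0.004],"fingers":-1},
  {"offset":[0.02,-0.3,0.1],"twist":[-0.002,-0.045,-0.008],"fingers":-1},
  {"offset":[0.04,-0.42,0.25],"twist":[-0.003,-0.065,-0.012],"fingers":-1},
  {"offset":[0.054,-0.474,0.45],"twist":[-0.0037,-0.0805,-0.0145],"fingers":-1},
  {"offset":[0.054,-0.474,0.6],"twist":[-0.0037,-0.0805,-0.0145],"fingers":-1},
  {"offset":[0.054,-0.474,0.67],"twist":[-0.0037,-0.0805,-0.0145],"fingers":-1},
  {"offset":[0.054,-0.474,0.67],"twist":[-0.0037,-0.0805,-0.0145],"fingers":-1},
  {"offset":[0.054,-0.474,0.67],"twist":[-0.0037,-0.0805,-0.0145],"fingers":-1},
])

```text
clock: 13.95
position: [0.5657, -0.1322, 0.1735]
ee_rot: [0.415, 2.605, -0.108]
force: [0.8, -0.5, -1.4]
width: 0.223
gripper_force: 55.0
```

```bash
cat > chk.py <<'E'
from h import *
import sys
X,Y,Z=None,None,None
a,p=np.radians(29),np.radians(-18.1);Z=np.array([-np.sin(a)*np.cos(p),-np.sin(a)*np.sin(p),np.cos(a)]);Y=np.array([-np.sin(p),np.cos(p),0]);X=np.cross(Y,Z)
N=np.array([.6078,-.1464,.09]);F=np.c_[X,Y,Z]
o=observe();T=R.from_rotvec(o["ee_rot"])
ty=Y if T.as_matrix()[:,1]@Y>0 else -Y
G=np.c_[np.cross(ty,-Z),ty,-Z]
m=o["position"]+T.apply([0,0,.034])
print(o["clock"],"mouth in nipple mm",(F.T@(m-N)*1000).round(2),"rot err deg",np.degrees((T.inv()*R.from_matrix(G)).as_rotvec()).round(2),"F in nipple",(F.T@o["force"]).round(1),"grip",o["gripper_force"],o["width"])
print("to d=30: offset/.15",(T.inv().apply(N+Z*.064-o["position"])/.15).round(3))
E
python3 chk.py
python3 - <<'E'
import sys;sys.path.insert(0,'.')
from h import *
im=[]
for n in("side","wrist"):
    I=get_image(n);C=cam(n)
    im.append(I)
    for t in("coupler_mouth","coupler_neck","nipple"): print(n,t,lm(t,n))
a,b=im
import os
cv2.imwrite("pics/z6.png",np.hstack([cv2.resize(a[190:280,270:360],(400,400),interpolation=2),cv2.resize(b[150:300,240:390],(400,400),interpolation=2)])[:,:,::-1])
E
```

```text
13.95 mouth in nipple mm [ 1.68  0.38 60.53] rot err deg [-0.    0.08 -0.01] F in nipple [ 0.1 -0.2 -1.7] grip 54.99579419614747 0.22298204031034022
to d=30: offset/.15 [ 0.011 -0.003  0.204]
side coupler_mouth [(226.5, 310.1, 0.69)]
side coupler_neck [(206.3, 298.8, 0.75), (228.5, 352.9, 0.33)]
side nipple [(243.3, 320.4, 0.85), (375.8, 302.3, 0.37)]
wrist coupler_mouth []
wrist coupler_neck [(253.9, 315.7, 0.69)]
wrist nipple [(196.5, 318.1, 0.97)]
```

View pics/z6.png

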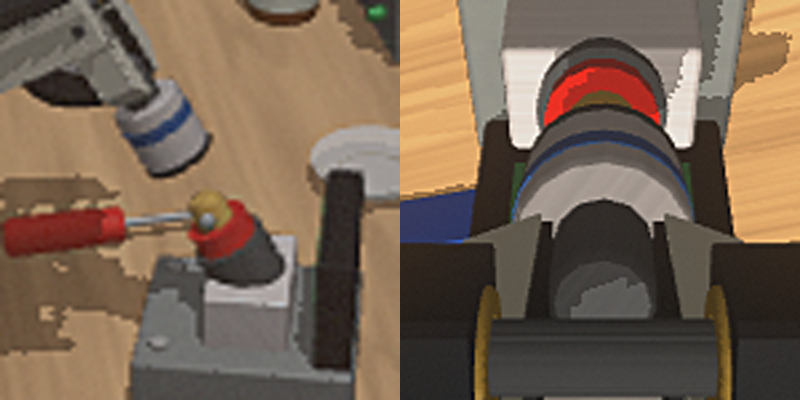

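The side view shows the coupler collinear with the nipple. The wrist view shows it centred, with the coupler's column equal to the head's at about 602 in the crop. I'll check the x direction by comparing the arcs' top rows with prediction.

```bash
cat >> chk.py <<'E'
C=cam("wrist");t=np.linspace(0,6.28,180)
def tr(c,ax,ay,r):
    q=np.array([proj(C,c+r*(np.cos(k)*ax+np.sin(k)*ay)) for k in t]);return q[:,0].min().round(1),q[:,1].mean().round(1)
M=T.as_matrix()
print("sleeve",tr(N+.012*Z,X,Y,.0185),"head",tr(N,X,Y,.022),"mouth rim",tr(m,M[:,0],M[:,1],.0205),"neck top",tr(m-.068*M[:,2],M[:,0],M[:,1],.011))
print("px per mm x:",proj(C,N)-proj(C,N+.001*X),proj(C,m)-proj(C,m+.001*M[:,0]))
E
python3 chk.py
```

```text
14.35 mouth in nipple mm [ 0.38  0.23 60.3 ] rot err deg [-0.01  0.02  0.  ] F in nipple [-0.9 -0.3 -1.4] grip 54.99583217315376 0.22410355766653753
to d=30: offset/.15 [ 0.003 -0.002  0.202]
sleeve (np.float64(176.0), np.float64(316.2)) head (np.float64(169.1), np.float64(316.2)) mouth rim (np.float64(188.7), np.float64(316.7)) neck top (np.float64(242.9), np.float64(317.2))
px per mm x: [-1.08380823e+00 -6.97214642e-05] [ 1.34217645e+00 -4.49983954e-04]
```

```bash
cat >> chk.py <<'E'
w=get_image("wrist");s=regions_of("sleeve","wrist")[0]["region"]
r,c=np.nonzero(s);print("sleeve region top/cols",r.min(),c.min(),c.max(),c.mean())
cc=np.unique(c);tp=np.array([r[c==k].min() for k in cc]);print(list(zip(cc,tp))[::4])
h=cv2.cvtColor(w,cv2.COLOR_RGB2HSV);red=((h[...,0]<6)|(h[...,0]>174))&(h[...,1]>150)&(h[...,2]>90)
rr,c2=np.nonzero(red[150:215,270:365]);print("red top",rr.min()+150,"cols",c2.min()+270,c2.max()+270)
q=np.array([proj(C,N+.012*Z+.0185*(np.cos(k)*X+np.sin(k)*Y)) for k in t]);print("pred cols",q[:,1].min(),q[:,1].max())
q=np.array([proj(C,N+.000*Z+.0185*(np.cos(k)*X+np.sin(k)*Y)) for k in t]);print("pred sleeve bottom top",q[:,0].min())
q=np.array([proj(C,N-.012*Z+.022*(np.cos(k)*X+np.sin(k)*Y)) for k in t]);print("head -12 top",q[:,0].min())
E
python3 chk.py
```

```text
14.35 mouth in nipple mm [ 0.38  0.23 60.3 ] rot err deg [-0.01  0.02  0.  ] F in nipple [-0.9 -0.3 -1.4] grip 54.99583217315376 0.22410355766653753
to d=30: offset/.15 [ 0.003 -0.002  0.202]
sleeve (np.float64(176.0), np.float64(316.2)) head (np.float64(169.1), np.float64(316.2)) mouth rim (np.float64(188.7), np.float64(316.7)) neck top (np.float64(242.9), np.float64(317.2))
px per mm x: [-1.08380823e+00 -6.97214642e-05] [ 1.34217645e+00 -4.49983954e-04]
sleeve region top/cols 173 295 335 315.0599173553719
[(np.int64(295), np.int64(188)), (np.int64(299), np.int64(181)), (np.int64(303), np.int64(177)), (np.int64(307), np.int64(175)), (np.int64(311), np.int64(174)), (np.int64(315), np.int64(173)), (np.int64(319), np.int64(173)), (np.int64(323), np.int64(174)), (np.int64(327), np.int64(176)), (np.int64(331), np.int64(180)), (np.int64(335), np.int64(189))]
red top 173 cols 294 337
pred cols 294.46005267464216 337.9164438495746
pred sleeve bottom top 173.03065352332916
head -12 top 166.53243983915849
```

The sleeve's columns and rows match the prediction to within about 0.5 px. Inserting over the tip first.

Emit:
jog_arm([
  {"offset":[0.003,-0.002,0.08],"twist":[0,0,0],"fingers":-1},
  {"offset":[0.003,-0.002,0.15],"twist":[0,0,0],"fingers":-1},
  {"offset":[0.003,-0.002,0.18],"twist":[0,0,0],"fingers":-1},
  {"offset":[0.003,-0.002,0.2],"twist":[0,0,0],"fingers":-1},
  {"offset":[0.003,-0.002,0.22],"twist":[0,0,0],"fingers":-1},
  {"offset":[0.003,-0.002,0.23],"twist":[0,0,0],"fingers":-1},
  {"offset":[0.003,-0.002,0.23],"twist":[0,0,0],"fingers":-1},
], newtons=60)

```text
clock: 15.32
position: [0.5801, -0.1374, 0.1421]
ee_rot: [0.415, 2.607, -0.108]
force: [0.5, 0.2, -1.8]
width: 0.219
gripper_force: 60.0
```

```bash
python3 chk.py | head -2
```

```text
15.325 mouth in nipple mm [-0.23 -0.04 25.7 ] rot err deg [-0.01  0.01  0.01] F in nipple [-0.5  0.3 -1.8] grip 59.99567670864053 0.21906951214512121
to d=30: offset/.15 [-0.002  0.    -0.029]
```

Emit:
jog_arm([
  {"offset":[0,0,0.015],"twist":[0,0,0],"fingers":-1},
  {"offset":[0,0,0.03],"twist":[0,0,0],"fingers":-1},
  {"offset":[0,0,0.045],"twist":[0,0,0],"fingers":-1},
  {"offset":[0,0,0.06],"twist":[0,0,0],"fingers":-1},
  {"offset":[0,0,0.075],"twist":[0,0,0],"fingers":-1},
  {"offset":[0,0,0.09],"twist":[0,0,0],"fingers":-1},
  {"offset":[0,0,0.1],"twist":[0,0,0],"fingers":-1},
])

```text
clock: 16.3
position: [0.587, -0.1396, 0.1288]
ee_rot: [0.415, 2.607, -0.108]
force: [-1.6, 1.5, -0.0]
width: 0.218
gripper_force: 60.0
```

```bash
python3 chk.py | head -2
```

```text
16.3 mouth in nipple mm [-0.31 -0.02 10.51] rot err deg [-0.01 -0.    0.02] F in nipple [-1.8  1.   1. ] grip 59.998941664234735 0.218299368592679
to d=30: offset/.15 [-0.002  0.    -0.13 ]Traceback (most recent call last):
  File "chk.py", line 18, in <module>
    w=get_image("wrist");s=regions_of("sleeve","wrist")[0]["region"]
                           ~~~~~~~~~~~~~~~~~~~~~~~~~~~~^^^
IndexError: list index out of range
```

Emit:
jog_arm([
  {"offset":[0,0,0.015],"twist":[0,0,0],"fingers":-1},
  {"offset":[0,0,0.03],"twist":[0,0,0],"fingers":-1},
  {"offset":[0,0,0.045],"twist":[0,0,0],"fingers":-1},
  {"offset":[0,0,0.06],"twist":[0,0,0],"fingers":-1},
  {"offset":[0,0,0.07],"twist":[0,0,0],"fingers":-1},
  {"offset":[0,0,0.07],"twist":[0,0,0],"fingers":-1},
])

```text
clock: 17.15
position: [0.5917, -0.1411, 0.1205]
ee_rot: [0.415, 2.606, -0.107]
force: [-14.0, 4.6, 19.5]
width: 0.221
gripper_force: 60.0
```

```bash
python3 chk.py 2>/dev/null| head -3
python3 - <<'E'
import sys;sys.path.insert(0,'.')
from h import *
get_image("side");Cs=cam("side")
for t in("coupler_mouth","coupler_neck"):print(t,lm(t,"side"))
N=np.array([.6078,-.1464,.09]);Z=np.array([-.461,.151,.875]);print(proj(Cs,N),proj(Cs,N+.055*Z))
C=cam("wrist");save("wrist","w7");print(lm("coupler_neck","wrist"))
E
```

```text
17.15 mouth in nipple mm [-0.02  0.01  0.93] rot err deg [ 0.02  0.04 -0.01] F in nipple [-3.4  0.  24.2] grip 60.011779941560235 0.22142283663269594
to d=30: offset/.15 [-0.     0.    -0.194]
sleeve (np.float64(195.9), np.float64(316.8)) head (np.float64(186.2), np.float64(316.7)) mouth rim (np.float64(188.6), np.float64(316.7)) neck top (np.float64(242.9), np.float64(317.3))
coupler_mouth [(243.9, 321.4, 0.59)]
coupler_neck [(225.5, 309.8, 0.87)]
[243.01747139 321.05682279] [226.84063343 310.70642559]
[(251.8, 314.9, 0.58)]
```

The axial force is about 26 N against the spring's 12 N, so it looks seated. I'll press slightly more to confirm it has bottomed.

Emit:
jog_arm([
  {"offset":[0,0,0.004],"twist":[0,0,0],"fingers":-1},
  {"offset":[0,0,0.007],"twist":[0,0,0],"fingers":-1},
  {"offset":[0,0,0.007],"twist":[0,0,0],"fingers":-1},
  {"offset":[0,0,0.007],"twist":[0,0,0],"fingers":-1},
])

```text
clock: 18.0
position: [0.592, -0.1412, 0.1204]
ee_rot: [0.415, 2.605, -0.106]
force: [-24.5, 7.8, 34.7]
width: 0.221
gripper_force: 60.0
```

```bash
python3 chk.py 2>/dev/null| head -2
python3 - <<'E'
import sys;sys.path.insert(0,'.')
from h import *
a=get_image("side");b=get_image("wrist")
for t in("coupler_mouth","coupler_neck"):print(t,lm(t,"side"))
cv2.imwrite("pics/z8.png",np.hstack([cv2.resize(a[190:280,270:360],(400,400),interpolation=2),cv2.resize(b[150:300,240:390],(400,400),interpolation=2)])[:,:,::-1])
E
```

```text
18.0 mouth in nipple mm [0.27 0.04 0.69] rot err deg [ 0.05  0.09 -0.03] F in nipple [-5.6 -0.2 42.8] grip 60.01613457337953 0.2208265497104668
to d=30: offset/.15 [ 0.001  0.    -0.195]
coupler_mouth [(242.7, 320.5, 0.69)]
coupler_neck [(225.6, 307.4, 0.83)]
```

The force rose 18 N while the coupler moved only 0.24 mm, so it is against a hard stop at the seat. I'm easing the push slightly and checking that no red is left showing.

Emit:
jog_arm([
  {"offset":[0,0,-0.003],"twist":[0,0,0],"fingers":-1},
  {"offset":[0,0,-0.003],"twist":[0,0,0],"fingers":-1},
  {"offset":[0,0,-0.003],"twist":[0,0,0],"fingers":-1},
])

```text
clock: 18.68
position: [0.5919, -0.1412, 0.1205]
ee_rot: [0.415, 2.605, -0.107]
force: [-20.5, 7.5, 28.2]
width: 0.222
gripper_force: 60.0
```

```bash
python3 chk.py 2>/dev/null| head -1
python3 - <<'E'
import sys;sys.path.insert(0,'.')
from h import *
def red(I):
    h=cv2.cvtColor(I,cv2.COLOR_RGB2HSV);return ((h[...,0]<6)|(h[...,0]>174))&(h[...,1]>150)&(h[...,2]>80)
a=get_image("side");b=cv2.imread("pics/s3.png")[:,:,::-1].copy()
for I in(b,a):print(red(I)[225:265,308:345].sum())
print([ (r["conf"],r["box"]) for r in regions_of("sleeve","side")[:2]])
E
```

```text
18.675 mouth in nipple mm [0.18 0.01 0.8 ] rot err deg [ 0.03  0.07 -0.02] F in nipple [-5.4  0.8 35.2] grip 60.01464286004193 0.22212679135327665
91
0
[]
```

The sleeve showed 91 red pixels before and shows none now. The coupler is at the hard stop, about 0.8 mm from my estimate of the seat, aligned with the axis, and still gripped.

```bash
python3 -c "
from cell import sign_off
print(sign_off())"
```

```text
the job is handed in; nothing more can be done
None
```

The top coupler is pressed onto the nipple and the job is handed in, still gripped at 60 N and held down with about 35 N: it is against a hard stop within 1 mm of the seat and no red sleeve shows, but I couldn't see the catches snap, and the hand-in gave no verdict.

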